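# Clear the setting gauge, bring up the probe carriage and clamp it

### The arm

A 6-joint arm with a two-finger parallel gripper is mounted at the origin on the work surface. World frame = base frame: x ahead of the robot, y to its left, z up, the work surface at z = 0. Lengths are in m, angles in rad, forces in N, time in s.
With the tool pointing down it reaches from about 0.3 to 0.875 m from the base axis. Payload 6.4 kg.
Tool frame: the origin (TCP) lies where the fingers leave the gripper's body, on its centre line; the fingertips stand 73 mm ahead of it and the grasp point (between the pads) lies 54 mm ahead of it; z points along the fingers, y is the line along which they close (so a half turn about z gives the same grasp; the last joint's range is limited). The gripper opens to 85 mm and grips with 20 to 120 N. Pads are 22 mm wide; open, the fingers measure 114 mm over their backs; the gripper's body (76 mm by 85 mm) begins 54 mm behind the grasp point. The pads swing forward as they close: fully open they stand 13 mm farther back than shut.
Start: joints at [1.131, 0.181, 1.607, -0, 1.354, -0.206], TCP at [0.133, 0.559, 0.304] pointing down, gripper open.
Joint ranges: [-2.99, 2.99], [-0.89, 2.07], [0.3, 2.58], [-1.14, 4.28], [0, 2.63], [-3.12, 3.12]. Speed limits (rad/s): [2.57, 2.57, 3.01, 3.14, 3.14, 3.14].

### API

Orientations are given as a unit quaternion [w, x, y, z].
In Python, from bench import ctrl gives the robot as it stands.
- The arm moves only by the tool carry_out, never from a script. Its argument "steps" is one flat list of numbers, 7 for each row, row after row: the shift along the tool's x, y, z in m, then the turn, a rotation vector about the tool's x, y, z in rad, then the opening, from 0 (shut) to 1 (fully open). In form: [dx, dy, dz, wx, wy, wz, claw, dx, dy, dz, wx, wy, wz, claw, ...]. A call has 1 to 20 rows; each row is the pose to reach, as a shift and turn from the pose commanded when the call began, along the tool's axes at that moment; what a row does not reach only later rows make up. A row lasts 1/10 s, in which the tool goes at most 50 mm and 8.59 degrees, less where a joint would pass 70% of its speed; a pose out of reach is approached as far as the arm can. A call with a gripper value outside its range is refused whole. The fingers move at their own pace and stop on an object; the grip force is fixed at half the most. Time passes only in rows, so rows that repeat a pose let the fingers close. It gives the time, the measured TCP pose, the force, the opening and the grip force at its end, in the units of the state.
- ctrl.get_obs(): the state, without advancing time (a new reading comes with each control period).
- ctrl.camera(name): name is "side" or "top"; returns the picture (400x640x3 uint8, red, green, blue); there is no depth.
- ctrl.camera_params(name): a dict with "vertical_fov" (degrees; the focal length in pixels is half the picture's height over the tangent of half this angle, whatever the lens; pixels are square), "cx", "cy" (the principal point, pixels), "cam_to_world" (4x4, takes a point from camera to world coordinates). Camera axes: x right, y down, z forward; pixel columns grow to the right and rows downward; lengths in m; the calibration is good to about 2 mm. A picture is of the moment at which its call begins. camera_params takes no time and is no camera call.
- ctrl.hand_in(): hands the job in; it is judged then, once.
The state is a dict: "time_s": time; "q": joint angles; "dq": joint speeds; "joint_efforts": joint torques, N m; "eef_pos": TCP position; "eef_rot": TCP orientation; "wrist_force": force on the tool from outside, world axes, zero at the start; "torque": the same for the moment, N m; "opening": opening from 0.0 (shut) to 1.0 (fully open); "grasp_force": force on a finger pad.
Only numpy, scipy, OpenCV 4.12 (cv2) and the standard library are available. Lean on these libraries where they do the work, as an engineer would, in place of code of your own. Each camera call takes 0.05 s, during which the arm holds its last target. There are 200 camera calls.

### The job

The setting gauge has been left on the probe station's track, partly under the probe arm: lift it out sideways without knocking the probe arm, then stow it lying flat in the blue tray, polished steel tip first, pushed home under the hood so that the tip is at the back, and let go of it. Then slide the black carriage along its track until it stops against the stage, and lastly lock it there by turning the red clamp knob clockwise as far as it goes. Leave everything else where it is.

Things in the scene. Friction and masses are not known exactly. Their poses are not given: they have to be found in the camera images.
- station: grey probe station plate fixed to the bench, 150 mm (x) x 470 mm (y) x 15 mm; origin at the centre of its underside. The track runs along its y: carriage at the +y end, stage at the -y end. Two steel rails along y at x = +-58 mm, 10 mm wide, stand 6 mm above the plate (to 21 mm above the bench)
- stage_edge (a point): middle of the stage's edge that faces the carriage, at the stage's top, 35 mm above the bench; axes as the station's. The stage is a black block reaching 140 mm from here along -y, 150 mm wide, with a white disc 116 mm across on it (top 38 mm above the bench)
- carriage (a joint): slide of the black carriage (130 mm across x, 90 mm along y, from 1 mm above the plate to 86 mm above the bench) towards the stage (station -y), in m: 0 is fully back, 0.22 is stopped against the stage. It slides stiffly (about 3 N) and stays where it is left
- carriage_top (a point): centre of the carriage's flat top, 86 mm above the bench; axes as the station's. The carriage's front face is 45 mm from here towards station -y. A micrometer screw, 24 mm thick, sticks 45 mm out of the middle of its back face, centred 61 mm above the bench
- probe_arm: black probe arm with brass nose on the carriage's front face, not to be knocked: 34 mm wide, 28 mm thick, reaching 85 mm out over the track along station -y. Origin: on the front face, centre of the arm's underside, 73 mm above the bench; axes as the station's. Arm top at 101 mm; an upright micrometer (20 mm thick, 22 mm out from the face) reaches 127 mm
- clamp (a joint): red clamp knob on the carriage's top, in rad: 0 is loose, 1.571 (its end stop) is locked; grows clockwise seen from above. At 0 its bar lies along station x with the white pointer mark to +x; when locked its bar lies along the track with the pointer towards the stage
- clamp_grip (a point): point to grip the clamp knob, on its vertical axis, 123 mm above the bench; turns with the knob. The grip bar is 49 mm long (along this point's x), 14 mm thick (along its y) and its top is 7 mm above this point; it stands 24 mm clear above a disc of 52 mm diameter
- gauge: setting gauge, a loose bar 170 mm long (its y), 26 mm wide (x), 28 mm high (z), about 0.22 kg; origin at the centre of its underside. Orange grip 65 mm long at the +y end, white middle, polished steel tip (20 mm wide, 22 mm high, 22 mm long) at the -y end. It starts lying on the station's plate, about along the track, the orange end under the probe arm
- gauge_tip (a point): end of the gauge's steel tip, 85 mm from its origin along -y, at mid height (14 mm)
- gauge_grip (a point): on the gauge's orange grip, 55 mm from its origin along +y, at mid height (14 mm)
- stow: blue tray fixed to the bench: floor 66 mm (x) x 190 mm (y), 6 mm thick, origin at the centre of its underside. The +y half is open above and at the sides; over the -y half is a hood (y from +0.005 to -0.095), inside 54 mm wide and 60 mm high above the floor, its top 70 mm above the bench, inner face of its back wall at y = -0.091. Mouth faces +y
- stow_mouth (a point): middle of the hood's mouth, on the tray's floor (6 mm above the bench); axes as the tray's
- sample: copper sample plate 34 x 28 x 8 mm lying on the white disc of the stage; bystander, origin at the centre of its underside
- sample_box: blue sample box with clear lid, 75 x 75 x 32 mm; bystander, origin at the centre of its underside
- jar: jar, 56 mm across, 75 mm tall; bystander, origin at the centre of its underside
- weight: brass weight with a knob, 48 mm across, 66 mm tall; bystander, origin at the centre of its underside
- wrench: steel wrench 180 mm long, lying flat; bystander, origin at the centre of its underside
- block: aluminium block 60 x 35 x 30 mm with a yellow stud; bystander, origin at the centre of its underside
- cup: white cup, 70 mm across, 70 mm tall; bystander, origin at the centre of its underside
Things that resemble listed ones, but are neither listed nor needed, are in the scene too. There is more than one size of the gauge; the one meant has the size given above. Of the things that look like the stow, take the one that is farthest to the robot's right at the start.

How it is judged:
By the outcome, as a careful person would: the job done as asked, in the order asked, and still so for the second after the job is handed in, with the robot touching nothing.
It also fails if it takes over 64 s, if anything falls off the work surface, if the arm or the gripper's body presses on something with over 40 N, if the wrist force passes 120 N, or if a joint passes its speed limit or range.

## Working session

There is one attempt and no reset: what is moved stays moved. The work goes in short steps, Python scripts to look and compute and a tool call to move; the robot and the scene stay as the last step left them, time stands still between calls to the robot, and variables do not carry over. Pictures are saved under pics/ and viewed, at most 12 in all, crops included, and the job is handed in when it is done.

Besides the shell and the picture viewer there is one more tool, called as a command line: name --argument value ..., lists and objects as JSON in quotes. carry_out: Moves the arm, as the interface text tells. Its arguments: {"type":"object","properties":{"steps":{"type":"array"}},"required":["steps"]}

```bash
mkdir -p pics; ls; python3 - <<'E'
from bench import ctrl
import cv2,numpy as np
np.set_printoptions(precision=4,suppress=True)
for n in("top","side"):
    im=ctrl.camera(n); cv2.imwrite(f"pics/{n}0.png",im[:,:,::-1]); p=ctrl.camera_params(n); print(n,p)
o=ctrl.get_obs(); print(o)
E
```

```text
pics
top {'vertical_fov': 51.47904856635175, 'cx': 328.05671113289867, 'cy': 200.63447882203752, 'cam_to_world': array([[-0.0054, -0.9801,  0.1985,  0.3132],
       [-1.    ,  0.0064,  0.0043, -0.0205],
       [-0.0055, -0.1984, -0.9801,  1.0892],
       [ 0.    ,  0.    ,  0.    ,  1.    ]])}
side {'vertical_fov': 56.11422899227233, 'cx': 323.98683062037367, 'cy': 196.44746886360738, 'cam_to_world': array([[ 0.9827, -0.1139,  0.1461,  0.3646],
       [-0.1843, -0.6789,  0.7107, -0.7558],
       [ 0.0183, -0.7253, -0.6882,  0.8519],
       [ 0.    ,  0.    ,  0.    ,  1.    ]])}
{'time_s': 0.1, 'q': array([ 1.1307,  0.1815,  1.6079, -0.    ,  1.3538, -0.2063]), 'dq': array([-0.0002, -0.0019, -0.0032,  0.0008,  0.0009,  0.0007]), 'joint_efforts': array([  0.0003, -44.5876, -35.2237,  -0.0002,   0.0042,  -0.    ]), 'eef_pos': array([0.1331, 0.559 , 0.3031]), 'eef_rot': array([-0.0002,  0.1167,  0.9932, -0.0007]), 'wrist_force': array([ 0.0542, -0.3416,  0.7998]), 'torque': array([ 0.024 , -0.0049, -0.0321]), 'grasp_force': 0.0, 'opening': 1.000456590912697}
```

View pics/top0.png

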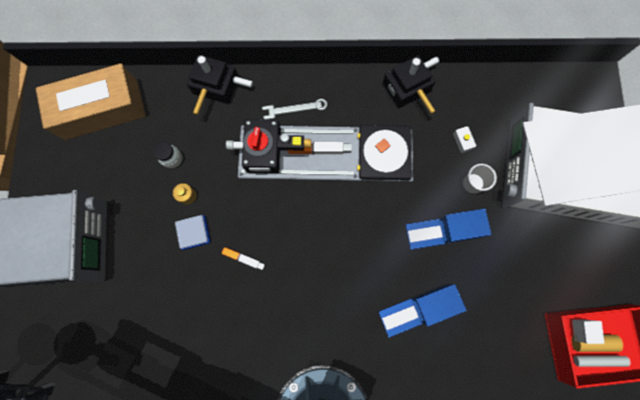

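View pics/side0.png

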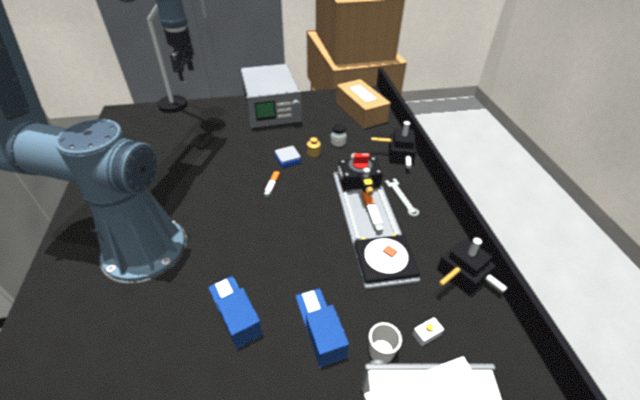

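Top view: station at (240–412, 125–180), with the carriage and knob at (258,140) and the stage disc at (385,150). The gauge on the track spans about (290–351, 147). Gauge candidates are that one and a smaller loose one at (243,258). Tray candidates are A (448,229) and B (422,310); A lies farther right. I'll confirm in enlarged crops.

```bash
python3 - <<'E'
import cv2,numpy as np
def crop(im,x0,y0,x1,y1,s):
    c=cv2.resize(im[y0:y1,x0:x1],None,fx=s,fy=s,interpolation=cv2.INTER_CUBIC)
    for x in range(-(-x0//10)*10,x1,10):
        L=8 if x%50 else 16; cv2.line(c,(int((x-x0+.5)*s),0),(int((x-x0+.5)*s),L),(0,255,0),1)
        if x%20==0: cv2.putText(c,str(x),(int((x-x0+.5)*s)-10,26),0,.35,(0,255,255),1)
    for y in range(-(-y0//10)*10,y1,10):
        cv2.line(c,(0,int((y-y0+.5)*s)),(8,int((y-y0+.5)*s)),(0,255,0),1); cv2.putText(c,str(y),(10,int((y-y0+.5)*s)+4),0,.35,(0,255,255),1)
    return c
t=cv2.imread("pics/top0.png"); s=cv2.imread("pics/side0.png")
a=crop(t,225,115,425,187,4); b=crop(t,398,200,498,255,5); c=crop(t,215,240,275,275,5)
o=np.zeros((570,800,3),np.uint8); o[:288]=a; o[292:292+275,:500]=b; o[292:292+175,500:800]=c
cv2.imwrite("pics/c1.png",o)
a=crop(s,328,148,428,293,4); b=crop(s,290,283,355,368,6)
o=np.zeros((580,800,3),np.uint8); o[:,:400]=a; o[:510,405:795]=b
cv2.imwrite("pics/c2.png",o)
E
```

```text
(no output)
```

View pics/c1.png

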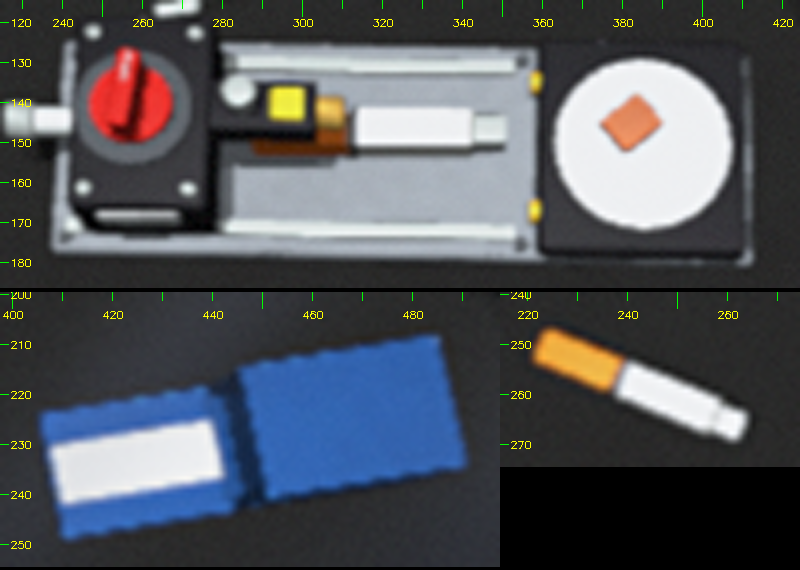

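View pics/c2.png

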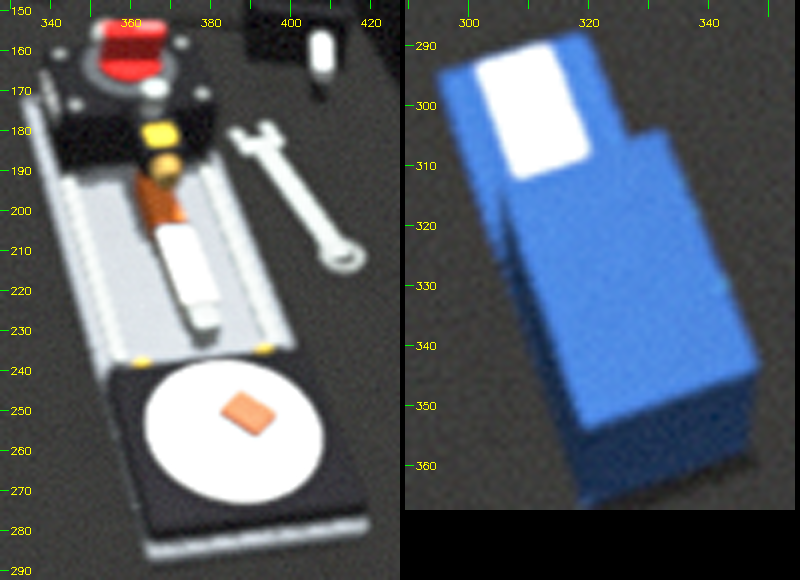

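Top crop: the track gauge is the long one, with its orange end under the arm. Its white middle is at crop (357–472, 107–150) and its tip ends at (507,130). The loose bar is only about 45 px long, so it is the shorter size. Tray A's hood top corners are at (236,367), (438,335), (466,466) and (264,502), with the open half to the left (+y). The knob is loose, with its pointer towards +x.

```bash
cat > h.py <<'E'
import numpy as np, cv2
from bench import ctrl
np.set_printoptions(precision=4,suppress=True)
def w(n,uv,z):
    p=ctrl.camera_params(n); f=200/np.tan(np.radians(p["vertical_fov"]/2)); T=p["cam_to_world"]
    uv=np.atleast_2d(uv).astype(float)
    d=np.c_[(uv[:,0]-p["cx"])/f,(uv[:,1]-p["cy"])/f,np.ones(len(uv))]@T[:3,:3].T
    return T[:3,3]+d*((z-T[2,3])/d[:,2])[:,None]
def px(n,P):
    p=ctrl.camera_params(n); f=200/np.tan(np.radians(p["vertical_fov"]/2)); T=p["cam_to_world"]
    c=(np.atleast_2d(P)-T[:3,3])@T[:3,:3]; return np.c_[c[:,0]/c[:,2]*f+p["cx"],c[:,1]/c[:,2]*f+p["cy"]]
E
python3 - <<'E'
from h import *
t4=lambda a:np.array(a)/4+[224.5,114.5]
t5=lambda a:(np.array(a)-[0,292])/5+[397.5,199.5]
s4=lambda a:np.array(a)/4+[327.5,147.5]
s6=lambda a:(np.array(a)-[405,0])/6+[289.5,282.5]
def r(name,n,P,z): print(name,n,w(n,P,z)[:,:2].tolist().__repr__() if 0 else w(n,P,z)[:,:2].round(4).tolist())
r("stage corners","top",t4([(539,47),(539,250),(744,257)]),.035)
r("stage corners","side",s4([(107,368),(298,350),(148,540),(366,516)]),.035)
r("rails inner ends","top",t4([(515,66),(515,232),(238,62),(222,226)]),.021)
r("disc","top",t4([(643,144)]),.038); r("disc","side",s4([(234,431)]),.038)
r("screws","top",t4([(93,32),(195,33),(83,188),(188,188)]),.088)
r("screws","side",s4([(60,54),(181,42),(76,104),(202,93)]),.088)
r("bar","top",t4([(127,50),(121,136)]),.130)
r("bar","side",s4([(103,25),(164,22)]),.130)
r("gauge white","top",t4([(356,107),(356,150),(473,108),(473,151)]),.043)
r("gauge tip","top",t4([(507,114),(507,146)]),.040)
r("gauge white","side",s4([(155,228),(182,222),(190,310),(218,300)]),.043)
r("hood","top",t5([(236,367),(438,335),(466,466),(264,502)]),.070)
r("hood","side",s6([(502,190),(660,130),(758,365),(582,430)]),.070)
r("floor","top",t5([(40,412),(62,540)]),.006)
r("floor","side",s6([(437,72),(583,32)]),.006)
E
```

```text
stage corners top [[0.7302, -0.1008], [0.5893, -0.098], [0.5837, -0.232]]
stage corners side [[0.5899, -0.1002], [0.7292, -0.1072], [0.5813, -0.2431], [0.7258, -0.2499]]
rails inner ends top [[0.7222, -0.0853], [0.6055, -0.0833], [0.7265, 0.1031], [0.611, 0.112]]
disc top [[0.6605, -0.168]]
disc side [[0.6608, -0.1712]]
screws top [[0.7216, 0.1886], [0.7204, 0.1232], [0.6176, 0.1915], [0.6172, 0.1255]]
screws side [[0.6182, 0.1895], [0.7213, 0.189], [0.6166, 0.125], [0.7195, 0.1219]]
bar top [[0.6926, 0.1586], [0.6375, 0.1607]]
bar side [[0.6462, 0.1684], [0.6954, 0.1644]]
gauge white top [[0.6859, 0.0218], [0.6561, 0.0218], [0.6846, -0.0557], [0.6548, -0.0553]]
gauge tip top [[0.6813, -0.0783], [0.6591, -0.0779]]
gauge white side [[0.6578, 0.0227], [0.6802, 0.0256], [0.6606, -0.0637], [0.6836, -0.0576]]
hood top [[0.4825, -0.3058], [0.498, -0.4073], [0.4324, -0.4158], [0.4153, -0.3154]]
hood side [[0.4179, -0.3236], [0.4819, -0.3092], [0.4978, -0.4072], [0.4317, -0.4191]]
floor top [[0.4698, -0.2192], [0.4026, -0.2278]]
floor side [[0.4031, -0.2289], [0.4681, -0.2203]]
```

```bash
cat >> h.py <<'E'
from scipy.spatial.transform import Rotation as R
def delta(pos,ang,pos0=None):
    """tool-frame shift and turn to reach TCP pos, tool y at world angle ang (deg), pointing down"""
    o=ctrl.get_obs(); q=o["eef_rot"]; R0=R.from_quat([q[1],q[2],q[3],q[0]])
    a=np.radians(ang); y=np.array([np.cos(a),np.sin(a),0]); z=np.array([0,0,-1.])
    R1=R.from_matrix(np.c_[np.cross(y,z),y,z])
    print("t",o["time_s"],"pos",o["eef_pos"],"shift",R0.inv().apply(np.array(pos)-o["eef_pos"]),"turn",(R0.inv()*R1).as_rotvec(),"q",o["q"],"open",o["opening"],"F",o["wrist_force"])
E
python3 -c "
from h import *
delta([.670,-.030,.25],-1)"
```

```text
t 0.1 pos [0.1331 0.559  0.3031] shift [-0.6588 -0.4485  0.0536] turn [-0.0015  0.0008  1.3544] q [ 1.1307  0.1815  1.6079 -0.      1.3538 -0.2063] open 1.000456590912697 F [ 0.0542 -0.3416  0.7998]
```

carry_out --steps '[-0.659, -0.4485, 0.02, 0, 0, 1.354, 0.65, -0.659, -0.4485, 0.02, 0, 0, 1.354, 0.65, -0.659, -0.4485, 0.02, 0, 0, 1.354, 0.65, -0.659, -0.4485, 0.02, 0, 0, 1.354, 0.65, -0.659, -0.4485, 0.02, 0, 0, 1.354, 0.65, -0.659, -0.4485, 0.02, 0, 0, 1.354, 0.65, -0.659, -0.4485, 0.02, 0, 0, 1.354, 0.65, -0.659, -0.4485, 0.02, 0, 0, 1.354, 0.65, -0.659, -0.4485, 0.02, 0, 0, 1.354, 0.65, -0.659, -0.4485, 0.02, 0, 0, 1.354, 0.65, -0.659, -0.4485, 0.02, 0, 0, 1.354, 0.65, -0.659, -0.4485, 0.02, 0, 0, 1.354, 0.65, -0.659, -0.4485, 0.02, 0, 0, 1.354, 0.65, -0.659, -0.4485, 0.02, 0, 0, 1.354, 0.65, -0.659, -0.4485, 0.02, 0, 0, 1.354, 0.65, -0.659, -0.4485, 0.02, 0, 0, 1.354, 0.65, -0.659, -0.4485, 0.02, 0, 0, 1.354, 0.65, -0.659, -0.4485, 0.02, 0, 0, 1.354, 0.65, -0.659, -0.4485, 0.02, 0, 0, 1.354, 0.65, -0.659, -0.4485, 0.02, 0, 0, 1.354, 0.65]'

```text
time_s: 2.1
eef_pos: [0.6698, -0.0283, 0.2841]
eef_rot: [-0.0, 0.713, 0.702, 0.0]
wrist_force: [0.3, 0.1, 0.1]
opening: 0.652
grasp_force: 0.0
```

```bash
python3 -c "
from h import *
delta([.670,-.030,.25],-1)"
```

```text
t 2.1 pos [ 0.6698 -0.0283  0.2841] shift [-0.0017  0.0003  0.0341] turn [-0.0002 -0.0002  0.0019] q [-0.2189  0.4049  1.3654  0.0001  1.3715 -0.2034] open 0.651556704936439 F [0.2754 0.0562 0.1296]
```

carry_out --steps '[-0.002, 0, 0.04, 0, 0, 0, 0.65, -0.002, 0, 0.08, 0, 0, 0, 0.65, -0.002, 0, 0.11, 0, 0, 0, 0.65, -0.002, 0, 0.135, 0, 0, 0, 0.65, -0.002, 0, 0.155, 0, 0, 0, 0.65, -0.002, 0, 0.17, 0, 0, 0, 0.65, -0.002, 0, 0.18, 0, 0, 0, 0.65, -0.002, 0, 0.188, 0, 0, 0, 0.65, -0.002, 0, 0.19, 0, 0, 0, 0.65, -0.002, 0, 0.19, 0, 0, 0, 0.65]'

```text
time_s: 3.1
eef_pos: [0.6706, -0.0316, 0.0943]
eef_rot: [0.0, 0.713, 0.701, 0.0]
wrist_force: [0.2, 0.0, 0.1]
opening: 0.646
grasp_force: 0.0
```

```bash
python3 - <<'E'
from h import *
delta([.670,-.030,.092],-1)
a=ctrl.camera("top"); b=ctrl.camera("side")
f=lambda im,x0,y0,x1,y1,s:cv2.resize(im[y0:y1,x0:x1,::-1],None,fx=s,fy=s,interpolation=cv2.INTER_CUBIC)
o=np.zeros((600,800,3),np.uint8); c=f(a,230,110,430,180,4); o[:280]=c; c=f(b,320,150,440,255,3);o[282:282+315,:360]=c
cv2.imwrite("pics/g1.png",o)
E
```

```text
t 3.1 pos [ 0.6706 -0.0316  0.0943] shift [ 0.0016 -0.0006  0.0023] turn [0.0005 0.0001 0.0005] q [-0.2235  0.6233  1.4645  0.      1.0532 -0.2065] open 0.6458171020804814 F [0.244  0.0362 0.1088]
```

View pics/g1.png

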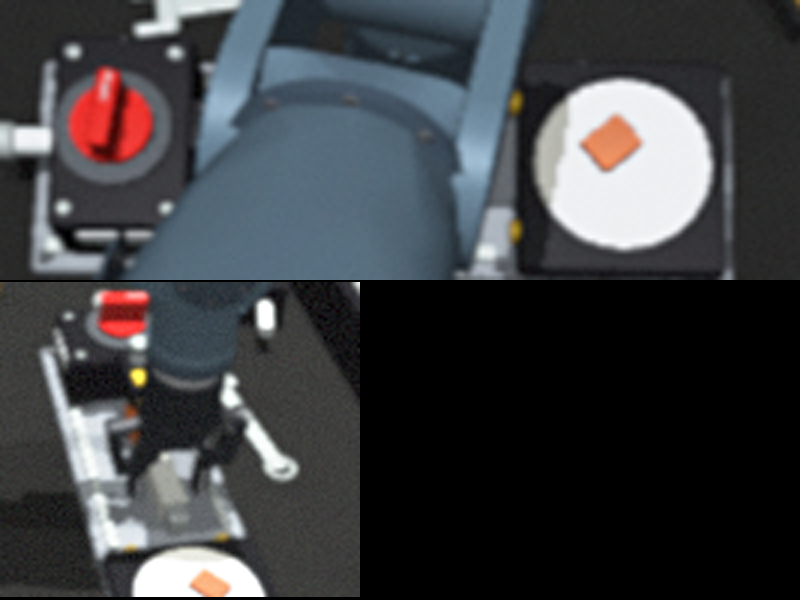

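The picture shows the fingers astride the white part of the gauge (crop ~(170,490)), clear of the probe arm's nose. Closing.

carry_out --steps '[0, 0, 0, 0, 0, 0, 0.3, 0, 0, 0, 0, 0, 0, 0.1, 0, 0, 0, 0, 0, 0, 0, 0, 0, 0, 0, 0, 0, 0, 0, 0, 0, 0, 0, 0, 0, 0, 0, 0, 0, 0, 0, 0, 0, 0, 0, 0, 0, 0, 0, 0, 0, -0.006, 0, 0, 0, 0, 0, 0, -0.012, 0, 0, 0, 0, 0, 0, -0.016, 0, 0, 0, 0, 0, 0, -0.016, 0, 0, 0, 0]'

```text
time_s: 4.3
eef_pos: [0.6706, -0.0316, 0.1106]
eef_rot: [0.0, 0.713, 0.701, 0.0]
wrist_force: [0.6, 0.2, -2.5]
opening: 0.294
grasp_force: 59.6
```

carry_out --steps '[0, -0.015, -0.016, 0, 0, 0, 0, 0, -0.04, -0.016, 0, 0, 0, 0, 0, -0.07, -0.016, 0, 0, 0, 0, 0, -0.1, -0.018, 0, 0, 0, 0, 0, -0.115, -0.03, 0, 0, 0, 0, 0, -0.115, -0.06, 0, 0, 0, 0, 0, -0.115, -0.09, 0, 0, 0, 0, 0, -0.115, -0.09, 0, 0, 0, 0]'

```text
time_s: 5.1
eef_pos: [0.5578, -0.0303, 0.2045]
eef_rot: [0.004, 0.713, 0.701, 0.002]
wrist_force: [1.7, 0.0, -1.8]
opening: 0.293
grasp_force: 60.4
```

```bash
python3 - <<'E'
from h import *
delta([.4388,-.2441,.13],8.8)
a=ctrl.camera("top"); b=ctrl.camera("side")
f=lambda im,x0,y0,x1,y1,s:cv2.resize(im[y0:y1,x0:x1,::-1],None,fx=s,fy=s,interpolation=cv2.INTER_CUBIC)
o=np.zeros((600,800,3),np.uint8); c=f(a,230,120,430,200,4); o[:320]=c[:320]; c=f(b,280,150,400,240,3);o[325:325+270,:360]=c
cv2.imwrite("pics/g2.png",o)
E
```

```text
t 5.1 pos [ 0.5578 -0.0303  0.2045] shift [-0.2157 -0.1159  0.074 ] turn [ 0.008   0.0028 -0.1705] q [-0.2667  0.2503  1.7388  0.      1.144  -0.2497] open 0.2932966281671391 F [ 1.651   0.004  -1.7752]
```

View pics/g2.png

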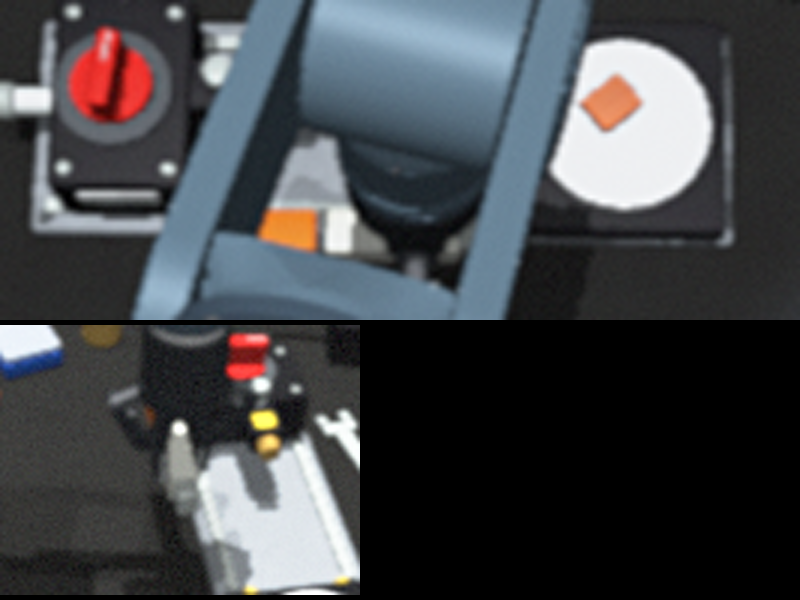

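The picture shows the gauge clear of the track, with the orange grip at top-crop (290,230), the tip forward at side-crop (188,500) and the probe arm untouched. Moving to the front of the tray mouth.

carry_out --steps '[-0.03, -0.015, 0, 0, 0, -0.03, 0, -0.07, -0.035, 0, 0, 0, -0.07, 0, -0.115, -0.06, 0, 0, 0, -0.1, 0, -0.16, -0.085, 0, 0, 0, -0.14, 0, -0.195, -0.102, 0.01, 0, 0, -0.171, 0, -0.21, -0.11, 0.03, 0, 0, -0.171, 0, -0.2165, -0.113, 0.055, 0, 0, -0.171, 0, -0.2165, -0.113, 0.07, 0, 0, -0.171, 0, -0.2165, -0.113, 0.07, 0, 0, -0.171, 0, -0.2165, -0.113, 0.07, 0, 0, -0.171, 0, -0.2165, -0.113, 0.07, 0, 0, -0.171, 0]'

```text
time_s: 6.3
eef_pos: [0.4391, -0.2442, 0.1303]
eef_rot: [0.0, 0.65, 0.76, -0.0]
wrist_force: [0.7, 0.1, -1.6]
opening: 0.292
grasp_force: 60.2
```

```bash
python3 - <<'E'
from h import *
print(w("side",[(342.2,209.5)],.139),w("top",[(304.5,177)],.153))
delta([.4388,-.2441,.13],8.8)
a=ctrl.camera("top"); b=ctrl.camera("side")
def f(im,x0,y0,x1,y1,s):
    c=cv2.resize(im[y0:y1,x0:x1,::-1],None,fx=s,fy=s,interpolation=cv2.INTER_CUBIC).copy()
    for x in range(-(-x0//10)*10,x1,10):
        X=int((x-x0+.5)*s); cv2.line(c,(X,0),(X,8),(0,255,0),1); cv2.putText(c,str(x),(X-10,20),0,.35,(0,255,255),1)
    for y in range(-(-y0//10)*10,y1,10):
        Y=int((y-y0+.5)*s); cv2.line(c,(0,Y),(8,Y),(0,255,0),1); cv2.putText(c,str(y),(10,Y+4),0,.35,(0,255,255),1)
    return c
o=np.zeros((600,800,3),np.uint8); c=f(a,390,190,500,260,5); o[:350,:550]=c; c=f(b,270,240,370,365,4);o[:500,400:800]=c
cv2.imwrite("pics/g3.png",o)
E
```

```text
[[ 0.5546 -0.0773  0.139 ]] [[0.5593 0.0382 0.153 ]]
t 6.3 pos [ 0.4391 -0.2442  0.1303] shift [ 0.0001 -0.0003  0.0003] turn [0.0004 0.0005 0.001 ] q [-0.7442  0.2571  1.9125  0.      0.9714 -0.8987] open 0.29172065191707186 F [ 0.6714  0.104  -1.5643]
```

View pics/g3.png

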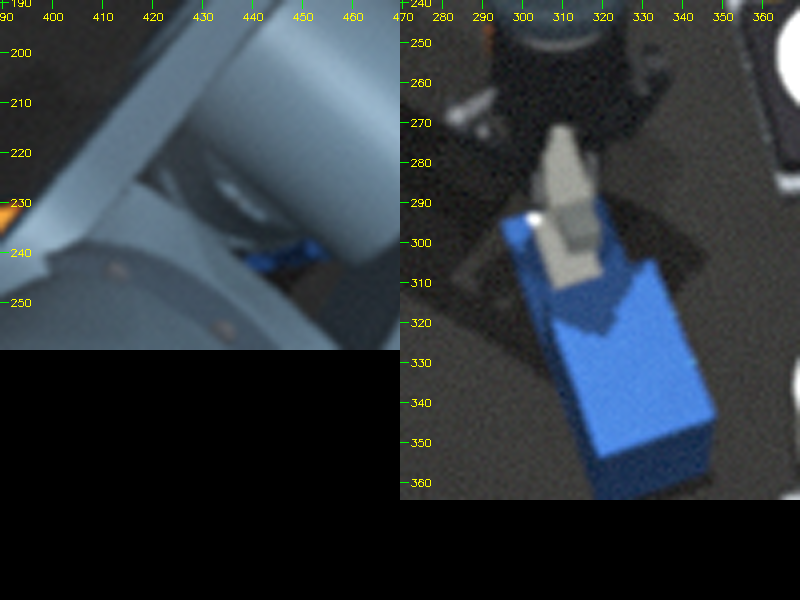

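Tip is at side-crop (586,235), lined up with the hood mouth and just short of it. Descend, insert partway, then lower.

carry_out --steps '[0, 0, 0.015, 0, 0, 0, 0, 0, 0, 0.03, 0, 0, 0, 0, 0, 0, 0.035, 0, 0, 0, 0, 0, 0, 0.035, 0, 0, 0, 0, -0.01, 0, 0.035, 0, 0, 0, 0, -0.022, 0, 0.035, 0, 0, 0, 0, -0.034, 0, 0.035, 0, 0, 0, 0, -0.044, 0, 0.035, 0, 0, 0, 0, -0.051, 0, 0.035, 0, 0, 0, 0, -0.051, 0, 0.035, 0, 0, 0, 0, -0.051, 0, 0.039, 0, 0, 0, 0, -0.051, 0, 0.042, 0, 0, 0, 0, -0.051, 0, 0.0435, 0, 0, 0, 0, -0.051, 0, 0.0435, 0, 0, 0, 0]'

```text
time_s: 7.8
eef_pos: [0.4465, -0.2943, 0.0866]
eef_rot: [-0.0, 0.65, 0.76, -0.0]
wrist_force: [-1.3, 0.4, 3.8]
opening: 0.285
grasp_force: 61.2
```

carry_out --steps '[0, 0, 0, 0, 0, 0, 0.4, 0, 0, 0, 0, 0, 0, 0.65, 0, 0, 0, 0, 0, 0, 0.65, 0, 0, 0, 0, 0, 0, 0.65, 0, 0, -0.004, 0, 0, 0, 0.65, 0.02, 0, -0.004, 0, 0, 0, 0.65, 0.045, 0, -0.004, 0, 0, 0, 0.65, 0.07, 0, -0.004, 0, 0, 0, 0.65, 0.088, 0, -0.004, 0, 0, 0, 0.65, 0.094, 0, -0.004, 0, 0, 0, 0.65, 0.094, 0, -0.002, 0, 0, 0, 0.65, 0.094, 0, 0, 0, 0, 0, 0.65]'

```text
time_s: 9.0
eef_pos: [0.4327, -0.2026, 0.0867]
eef_rot: [0.001, 0.651, 0.759, -0.0]
wrist_force: [0.2, -0.2, 0.3]
opening: 0.649
grasp_force: 0.0
```

```bash
python3 - <<'E'
from h import *
delta([.4321,-.2014,.0866],8.8)
b=ctrl.camera("side")
c=cv2.resize(b[230:370,260:380,::-1],None,fx=4,fy=4,interpolation=cv2.INTER_CUBIC)
cv2.imwrite("pics/g4.png",c)
E
```

```text
t 9.0 pos [ 0.4327 -0.2026  0.0867] shift [ 0.0013 -0.0004  0.0001] turn [0.001  0.0014 0.0004] q [-0.6869  0.2953  1.9838 -0.0003  0.8608 -0.8408] open 0.6493124458454452 F [ 0.2221 -0.1945  0.3077]
```

View pics/g4.png

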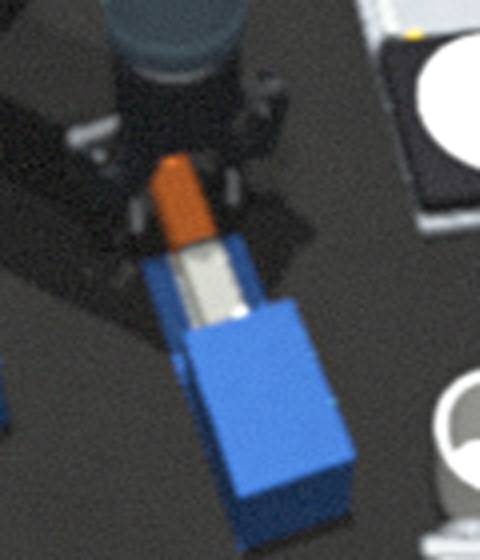

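The gauge's front is in the mouth and the fingers are astride the orange grip at (185,200). Grip it and push in.

carry_out --steps '[0, 0, 0, 0, 0, 0, 0.3, 0, 0, 0, 0, 0, 0, 0, 0, 0, 0, 0, 0, 0, 0, 0, 0, 0, 0, 0, 0, 0, 0, 0, 0, 0, 0, 0, 0, 0, 0, 0, 0, 0, 0, 0, 0, 0, -0.0015, 0, 0, 0, 0, -0.01, 0, -0.0015, 0, 0, 0, 0, -0.022, 0, -0.0015, 0, 0, 0, 0, -0.034, 0, -0.0015, 0, 0, 0, 0, -0.046, 0, -0.0015, 0, 0, 0, 0, -0.056, 0, -0.0015, 0, 0, 0, 0, -0.062, 0, -0.0015, 0, 0, 0, 0, -0.062, 0, -0.0015, 0, 0, 0, 0]'

```text
time_s: 10.45
eef_pos: [0.4417, -0.264, 0.0879]
eef_rot: [0.0, 0.651, 0.759, -0.0]
wrist_force: [-0.7, 0.5, -1.7]
opening: 0.294
grasp_force: 60.4
```

carry_out --steps '[-0.001, 0, 0.001, 0, 0, 0, 0, -0.002, 0, 0.001, 0, 0, 0, 0, -0.003, 0, 0.001, 0, 0, 0, 0, -0.003, 0, 0.001, 0, 0, 0, 0]'

```text
time_s: 10.85
eef_pos: [0.4421, -0.2658, 0.0869]
eef_rot: [0.0, 0.65, 0.76, -0.0]
wrist_force: [0.5, -0.0, -1.8]
opening: 0.29
grasp_force: 60.4
```

carry_out --steps '[-0.001, 0, 0, 0, 0, 0, 0, -0.002, 0, 0, 0, 0, 0, 0, -0.003, 0, 0, 0, 0, 0, 0, -0.003, 0, 0, 0, 0, 0, 0]'

```text
time_s: 11.25
eef_pos: [0.4426, -0.2691, 0.0869]
eef_rot: [0.0, 0.651, 0.759, -0.0]
wrist_force: [0.3, 0.6, -2.2]
opening: 0.288
grasp_force: 60.4
```

carry_out --steps '[-0.001, 0, 0, 0, 0, 0, 0, -0.002, 0, 0, 0, 0, 0, 0, -0.002, 0, 0, 0, 0, 0, 0]'

```text
time_s: 11.55
eef_pos: [0.4427, -0.2707, 0.0868]
eef_rot: [-0.0, 0.651, 0.759, 0.0]
wrist_force: [1.5, 0.9, -0.8]
opening: 0.295
grasp_force: 60.4
```

carry_out --steps '[-0.001, 0, 0, 0, 0, 0, 0, -0.002, 0, 0, 0, 0, 0, 0, -0.002, 0, 0, 0, 0, 0, 0]'

```text
time_s: 11.85
eef_pos: [0.4427, -0.2709, 0.0866]
eef_rot: [-0.002, 0.651, 0.759, 0.001]
wrist_force: [-0.8, 9.7, 3.9]
opening: 0.288
grasp_force: 61.2
```

carry_out --steps '[-0.001, 0, 0, 0, 0, 0, 0, -0.002, 0, 0, 0, 0, 0, 0, -0.002, 0, 0, 0, 0, 0, 0]'

```text
time_s: 12.15
eef_pos: [0.4428, -0.2712, 0.0866]
eef_rot: [-0.003, 0.651, 0.759, 0.002]
wrist_force: [-1.5, 17.5, 10.1]
opening: 0.289
grasp_force: 62.0
```

Contact at the back wall (17 N building up with almost no travel). Backing off the push, then releasing and rising.

carry_out --steps '[0.002, 0, 0, 0, 0, 0, 0, 0.003, 0, 0, 0, 0, 0, 0, 0.003, 0, 0.0003, 0, 0, 0, 0, 0.003, 0, 0.0003, 0, 0, 0, 0.4, 0.003, 0, 0.0003, 0, 0, 0, 0.65, 0.003, 0, 0.0003, 0, 0, 0, 0.65, 0.003, 0, 0.0003, 0, 0, 0, 0.65, 0.003, 0, -0.015, 0, 0, 0, 0.65, 0.003, 0, -0.05, 0, 0, 0, 0.65, 0.003, 0, -0.1, 0, 0, 0, 0.65, 0.003, 0, -0.14, 0, 0, 0, 0.65, 0.003, 0, -0.14, 0, 0, 0, 0.65]'

```text
time_s: 13.35
eef_pos: [0.4456, -0.2745, 0.2336]
eef_rot: [0.006, 0.651, 0.759, -0.0]
wrist_force: [0.9, -1.2, -0.4]
opening: 0.648
grasp_force: 0.0
```

```bash
python3 - <<'E'
from h import *
from scipy.optimize import minimize
th=np.radians(-1.5); X=np.array([np.cos(th),np.sin(th),0]); Y=np.array([-np.sin(th),np.cos(th),0]); Z=np.array([0,0,1.])
M={n:(lambda h:(((h[...,0]<8)|(h[...,0]>172))&(h[...,1]>150)&(h[...,2]>60)))(cv2.cvtColor(cv2.imread(f"pics/{n}0.png"),cv2.COLOR_BGR2HSV)) for n in("top","side")}
B={"top":(230,110,290,170),"side":(335,140,385,180)}
def masks(p,n,S=8):
    x0,y0,x1,y1=B[n]; c=np.array([p[0],p[1],0]); a=np.linspace(0,2*np.pi,60)
    disc=np.concatenate([c+.026*(np.cos(a)[:,None]*X+np.sin(a)[:,None]*Y)+z*Z for z in(.100,.106)])
    bar=np.array([c+sx*.0245*X+sy*.007*Y+z*Z for sx in(-1,1) for sy in(-1,1) for z in(.106,.130)])
    m=np.zeros(((y1-y0)*S,(x1-x0)*S),np.float32)
    for P in(disc,bar):
        h=cv2.convexHull((((px(n,P)-[x0,y0]+.5)*S)).astype(np.int32)); cv2.fillConvexPoly(m,h,1)
    return cv2.resize(m,(x1-x0,y1-y0),interpolation=cv2.INTER_AREA)
def cost(p,ns):
    return sum(np.abs(masks(p,n)-M[n][B[n][1]:B[n][3],B[n][0]:B[n][2]]).sum() for n in ns)
for ns in(("top",),("side",),("top","side")):
    r=minimize(cost,[.667,.158],args=(ns,),method="Nelder-Mead",options=dict(initial_simplex=[[.66,.15],[.675,.155],[.667,.165]]))
    print(ns,r.x,r.fun,[int(M[n][B[n][1]:B[n][3],B[n][0]:B[n][2]].sum()) for n in ns])
delta([.6680,.158,.25],88.5)
E
```

```text
('top',) [0.6687 0.1599] 52.046875 [317]
('side',) [0.6687 0.1582] 46.203125 [183]
('top', 'side') [0.6687 0.1596] 101.171875 [317, 183]
t 13.35 pos [ 0.4456 -0.2745  0.2336] shift [ 0.3931  0.2863 -0.0183] turn [-0.0009  0.0134 -1.3906] q [-0.7791  0.1357  1.8095 -0.0001  1.184  -0.9331] open 0.6481925442009839 F [ 0.925  -1.1693 -0.4221]
```

carry_out --steps '[0.394, 0.287, -0.018, 0, 0.012, -1.391, 0.5, 0.394, 0.287, -0.018, 0, 0.012, -1.391, 0.5, 0.394, 0.287, -0.018, 0, 0.012, -1.391, 0.5, 0.394, 0.287, -0.018, 0, 0.012, -1.391, 0.5, 0.394, 0.287, -0.018, 0, 0.012, -1.391, 0.5, 0.394, 0.287, -0.018, 0, 0.012, -1.391, 0.5, 0.394, 0.287, -0.018, 0, 0.012, -1.391, 0.5, 0.394, 0.287, -0.018, 0, 0.012, -1.391, 0.5, 0.394, 0.287, -0.018, 0, 0.012, -1.391, 0.5, 0.394, 0.287, -0.018, 0, 0.012, -1.391, 0.5, 0.394, 0.287, -0.018, 0, 0.012, -1.391, 0.5, 0.394, 0.287, -0.018, 0, 0.012, -1.391, 0.5, 0.394, 0.287, -0.018, 0, 0.012, -1.391, 0.5, 0.394, 0.287, -0.018, 0, 0.012, -1.391, 0.5, 0.394, 0.287, -0.018, 0, 0.012, -1.391, 0.5]'

```text
time_s: 14.85
eef_pos: [0.666, 0.1603, 0.245]
eef_rot: [-0.004, 0.014, 1.0, 0.004]
wrist_force: [-0.4, 0.5, 0.1]
opening: 0.498
grasp_force: 0.0
```

```bash
python3 -c "
from h import *
delta([.6687,.159,.183],88.5)
b=ctrl.camera('side'); cv2.imwrite('pics/x.png',b[:,:,::-1])"
```

```text
t 14.85 pos [0.666  0.1603 0.245 ] shift [-0.0032 -0.0016  0.062 ] turn [ 0.007  -0.0085 -0.0014] q [ 0.0605  0.4738  1.351   0.008   1.3246 -1.4847] open 0.4982603728425402 F [-0.4097  0.5256  0.1437]
```

carry_out --steps '[-0.003, -0.0015, 0.015, 0.007, -0.0085, 0, 0.5, -0.003, -0.0015, 0.03, 0.007, -0.0085, 0, 0.5, -0.003, -0.0015, 0.045, 0.007, -0.0085, 0, 0.5, -0.003, -0.0015, 0.055, 0.007, -0.0085, 0, 0.5, -0.003, -0.0015, 0.061, 0.007, -0.0085, 0, 0.5, -0.003, -0.0015, 0.061, 0.007, -0.0085, 0, 0.5, -0.003, -0.0015, 0.061, 0.007, -0.0085, 0, 0.5]'

```text
time_s: 15.6
eef_pos: [0.6688, 0.1604, 0.1841]
eef_rot: [0.0, 0.013, 1.0, 0.0]
wrist_force: [-0.8, -0.0, -0.0]
opening: 0.5
grasp_force: 0.0
```

```bash
python3 - <<'E'
from h import *
delta([.6687,.159,.183],88.5)
a=ctrl.camera("top"); b=ctrl.camera("side")
f=lambda im,x0,y0,x1,y1,s:cv2.resize(im[y0:y1,x0:x1,::-1],None,fx=s,fy=s,interpolation=cv2.INTER_CUBIC)
o=np.zeros((480,800,3),np.uint8); o[:480,:400]=f(b,320,130,420,250,4); o[:240,400:800]=f(a,400,200,500,260,4); o[240:480,400:720]=f(b,290,280,370,340,4)
cv2.imwrite("pics/k1.png",o)
E
```

```text
t 15.6 pos [0.6688 0.1604 0.1841] shift [ 0.0001 -0.0014  0.0011] turn [0.0001 0.0004 0.0004] q [ 0.0632  0.5389  1.3871  0.0001  1.2152 -1.4818] open 0.4999738674760865 F [-0.8481 -0.0273 -0.0426]
```

View pics/k1.png

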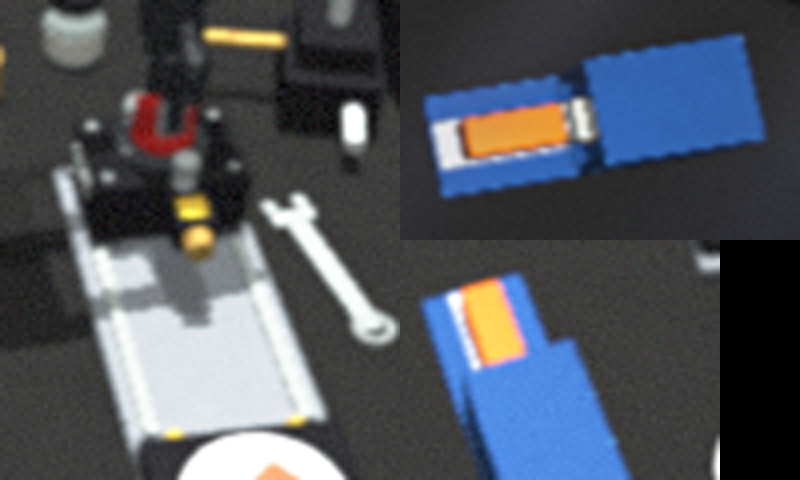

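The gauge lies in tray A with only the orange grip and a sliver of white outside the hood, and the fingers straddle the red bar. Closing on the knob.

carry_out --steps '[0, 0, 0, 0, 0, 0, 0.3, 0, 0, 0, 0, 0, 0, 0.1, 0, 0, 0, 0, 0, 0, 0, 0, 0, 0, 0, 0, 0, 0, 0, 0, 0, 0, 0, 0, 0, 0, 0, 0, 0, 0, 0, 0]'

```text
time_s: 16.3
eef_pos: [0.6689, 0.1603, 0.1847]
eef_rot: [0.001, 0.013, 1.0, 0.0]
wrist_force: [-1.5, -0.8, 5.2]
opening: 0.147
grasp_force: 59.3
```

```bash
python3 -c "
from h import *
T=np.array([.4503,-.3182]); print('rear end in tray y', (w('top',[(415.0,232.0)],.034)[0,:2]-T)@np.array([-.153,.988]))
delta([.663,-.059,.184],88.5); print(ctrl.get_obs()['torque'])"
```

```text
rear end in tray y 0.08086606677213162
t 16.3 pos [0.6689 0.1603 0.1847] shift [ 0.0003 -0.2194  0.0007] turn [0.0001 0.0011 0.0004] q [ 0.0631  0.5381  1.387  -0.      1.2154 -1.4818] open 0.1472655601559639 F [-1.5175 -0.8146  5.2318]
[-0.2004  0.2255  0.0241]
```

carry_out --steps '[0, -0.005, -0.001, 0, 0, 0, 0, 0, -0.015, -0.001, 0, 0, 0, 0, 0, -0.03, -0.001, 0, 0, 0, 0, 0, -0.045, -0.001, 0, 0, 0, 0, 0, -0.06, -0.001, 0, 0, 0, 0, 0, -0.075, -0.001, 0, 0, 0, 0, 0, -0.09, -0.001, 0, 0, 0, 0, 0, -0.105, -0.001, 0, 0, 0, 0, 0, -0.12, -0.001, 0, 0, 0, 0, 0, -0.12, -0.001, 0, 0, 0, 0]'

```text
time_s: 17.3
eef_pos: [0.6657, 0.0369, 0.1847]
eef_rot: [0.0, 0.014, 1.0, -0.001]
wrist_force: [2.6, -2.3, -3.0]
opening: 0.146
grasp_force: 58.7
```

carry_out --steps '[0, -0.01, 0, 0, 0, 0, 0, 0, -0.025, 0, 0, 0, 0, 0, 0, -0.04, 0, 0, 0, 0, 0, 0, -0.055, 0, 0, 0, 0, 0, 0, -0.07, 0, 0, 0, 0, 0, 0, -0.078, 0, 0, 0, 0, 0, 0, -0.082, 0, 0, 0, 0, 0, 0, -0.082, 0, 0, 0, 0, 0]'

```text
time_s: 18.1
eef_pos: [0.6636, -0.0424, 0.1847]
eef_rot: [0.0, 0.013, 1.0, -0.0]
wrist_force: [5.2, -1.9, -2.6]
opening: 0.146
grasp_force: 58.8
```

carry_out --steps '[0, -0.004, 0, 0, 0, 0, 0, 0, -0.008, 0, 0, 0, 0, 0, 0, -0.01, 0, 0, 0, 0, 0, 0, -0.01, 0, 0, 0, 0, 0]'

```text
time_s: 18.5
eef_pos: [0.6634, -0.0475, 0.1847]
eef_rot: [0.0, 0.012, 1.0, 0.003]
wrist_force: [6.3, 15.0, -1.4]
opening: 0.148
grasp_force: 59.3
```

carry_out --steps '[0.001, -0.001, 0, 0, 0, 0, 0, 0.001, -0.002, 0, 0, 0, 0, 0, 0.001, -0.002, 0, 0, 0, 0, 0]'

```text
time_s: 18.8
eef_pos: [0.6631, -0.0478, 0.1848]
eef_rot: [0.001, 0.012, 1.0, 0.004]
wrist_force: [9.9, 19.6, -1.6]
opening: 0.15
grasp_force: 59.1
```

```bash
python3 - <<'E'
from h import *
delta([.663,-.059,.184],88.5); print(ctrl.get_obs()['torque'])
a=ctrl.camera("top"); b=ctrl.camera("side")
f=lambda im,x0,y0,x1,y1,s:cv2.resize(im[y0:y1,x0:x1,::-1],None,fx=s,fy=s,interpolation=cv2.INTER_CUBIC)
o=np.zeros((560,800,3),np.uint8); o[:560,:400]=f(b,330,160,430,300,4); o[:400,400:800]=f(a,320,110,420,210,4)
cv2.imwrite("pics/k2.png",o)
E
```

```text
t 18.8 pos [ 0.6631 -0.0478  0.1848] shift [-0.0001 -0.0112  0.0007] turn [0.0089 0.0028 0.002 ] q [-0.2536  0.4913  1.4561  0.01    1.1935 -1.8039] open 0.15023983901314458 F [ 9.8651 19.5579 -1.6196]
[ 3.3259 -1.8061 -0.032 ]
```

View pics/k2.png

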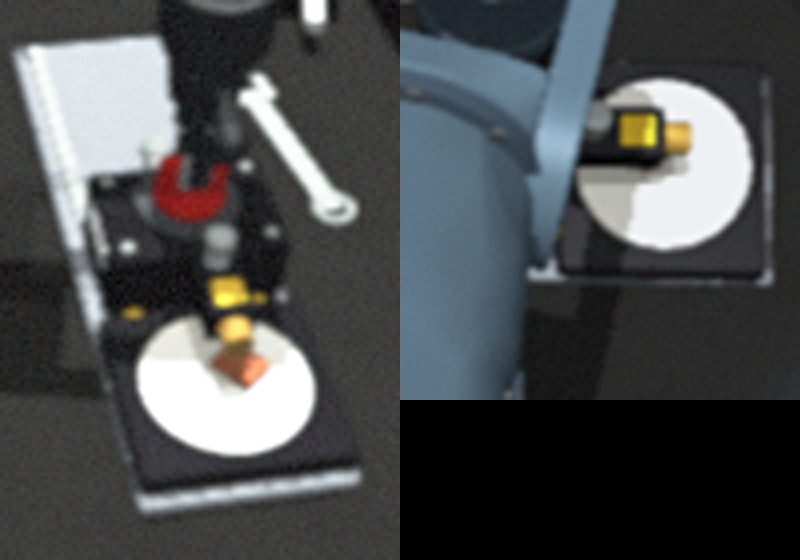

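The carriage looks up against the stage. I'll relieve the sideways load and check the carriage position from its corner screws at side-crop (107,183), (128,247), (271,232) and (246,167).

carry_out --steps '[-0.002, 0, 0, 0, 0, 0, 0, -0.004, -0.001, 0, 0, 0, 0, 0, -0.004, -0.002, 0, 0, 0, 0, 0, -0.004, -0.002, 0, 0, 0, 0, 0]'

```text
time_s: 19.3
eef_pos: [0.6641, -0.0481, 0.1846]
eef_rot: [-0.003, 0.012, 1.0, 0.006]
wrist_force: [-5.2, 24.9, 8.1]
opening: 0.147
grasp_force: 60.7
```

```bash
python3 - <<'E'
from h import *
P=w("side",np.array([(107,183),(128,247),(271,232),(246,167)])/4+[329.5,159.5],.088)[:,:2]; print(P,P.mean(0), "travel", np.array([.6689,.1564])-P.mean(0))
o=ctrl.get_obs(); print(o["eef_pos"],o["wrist_force"],o["torque"])
E
```

```text
[[ 0.6121 -0.0188]
 [ 0.611  -0.0823]
 [ 0.7139 -0.0853]
 [ 0.7169 -0.0196]] [ 0.6635 -0.0515] travel [0.0054 0.2079]
[ 0.6641 -0.0481  0.1846] [-5.2029 24.9257  8.1383] [ 4.1737  0.7178 -0.0528]
```

Image and TCP both give about 208 mm of travel and a hard stop, so the carriage is home. Easing the push, then turning the knob clockwise.

carry_out --steps '[0.001, 0.003, 0, 0, 0, 0, 0, 0.001, 0.005, 0, 0, 0, 0, 0, 0.001, 0.005, 0, 0, 0, 0.1, 0, 0.001, 0.005, 0, 0, 0, 0.2, 0, 0.001, 0.005, 0, 0, 0, 0.3, 0, 0.001, 0.005, 0, 0, 0, 0.4, 0, 0.001, 0.005, 0, 0, 0, 0.5, 0, 0.001, 0.005, 0, 0, 0, 0.5, 0]'

```text
time_s: 20.1
eef_pos: [0.6639, -0.0471, 0.1847]
eef_rot: [-0.002, 0.261, 0.965, 0.002]
wrist_force: [-1.8, 11.1, 3.3]
opening: 0.143
grasp_force: 60.1
```

```bash
python3 -c "
from h import *
delta([.6635,-.0485,.1845],-1.5); print(ctrl.get_obs()['torque'])"
```

```text
t 20.1 pos [ 0.6639 -0.0471  0.1847] shift [-0.0003 -0.0014  0.0002] turn [-0.0006 -0.0066  1.0698] q [-0.2503  0.496   1.4494  0.0045  1.2009 -1.2956] open 0.143107866914682 F [-1.8    11.0994  3.25  ]
[ 1.8909  0.1668 -0.0517]
```

carry_out --steps '[0, 0, 0, 0, 0, 0.1, 0, 0, 0, 0, 0, 0, 0.2, 0, 0, 0, 0, 0, 0, 0.3, 0, 0, 0, 0, 0, 0, 0.4, 0, 0, 0, 0, 0, 0, 0.5, 0, 0, 0, 0, 0, 0, 0.6, 0, 0, 0, 0, 0, 0, 0.7, 0, 0, 0, 0, 0, 0, 0.8, 0, 0, 0, 0, 0, 0, 0.9, 0, 0, 0, 0, 0, 0, 1.0, 0, 0, 0, 0, 0, 0, 1.04, 0, 0, 0, 0, 0, 0, 1.04, 0]'

```text
time_s: 21.3
eef_pos: [0.6642, -0.0469, 0.1847]
eef_rot: [-0.003, 0.705, 0.709, 0.001]
wrist_force: [-1.3, 11.6, 3.6]
opening: 0.145
grasp_force: 60.0
```

```bash
python3 -c "
from h import *
delta([.6635,-.0485,.1845],-1.5); print(ctrl.get_obs()['torque'])"
```

```text
t 21.3 pos [ 0.6642 -0.0469  0.1847] shift [-0.0016 -0.0007  0.0002] turn [-0.0029 -0.0054  0.0315] q [-0.2501  0.4961  1.4492  0.0049  1.2004 -0.2572] open 0.145245095412979 F [-1.2561 11.5611  3.5633]
[ 1.9996 -0.0264 -0.0163]
```

carry_out --steps '[0, 0, 0, 0, 0, 0.04, 0, 0, 0, 0, 0, 0, 0.08, 0, 0, 0, 0, 0, 0, 0.11, 0, 0, 0, 0, 0, 0, 0.11, 0, 0, 0, 0, 0, 0, 0.11, 0]'

```text
time_s: 21.8
eef_pos: [0.6642, -0.0471, 0.1847]
eef_rot: [-0.003, 0.742, 0.671, 0.0]
wrist_force: [-0.5, 11.4, 3.0]
opening: 0.144
grasp_force: 68.1
```

```bash
python3 -c "
from h import *
delta([.6635,-.0485,.1845],-1.5); print(ctrl.get_obs()['torque'])"
```

```text
t 21.8 pos [ 0.6642 -0.0471  0.1847] shift [-0.0014 -0.0005  0.0002] turn [-0.0032 -0.0039 -0.0744] q [-0.2499  0.496   1.4492  0.0034  1.2003 -0.1506] open 0.1439757500212277 F [-0.4519 11.4418  2.9807]
[1.7555 0.0152 1.3137]
```

Torque rose to 1.3 N m, so the knob is at its end stop. Open, rise and move clear.

carry_out --steps '[0, 0, 0, 0, 0, 0.11, 0.3, 0, 0, 0, 0, 0, 0, 0.5, 0, 0, 0, 0, 0, 0, 0.5, 0, 0, 0, 0, 0, 0, 0.5, 0, 0, -0.02, 0, 0, 0, 0.5, 0, 0, -0.06, 0, 0, 0, 0.5, 0, 0, -0.1, 0, 0, 0, 0.5, 0, -0.04, -0.12, 0, 0, 0, 0.5, 0, -0.08, -0.12, 0, 0, 0, 0.5, 0, -0.12, -0.12, 0, 0, 0, 0.5, 0, -0.16, -0.12, 0, 0, 0, 0.5, 0, -0.2, -0.12, 0, 0, 0, 0.5, 0, -0.24, -0.12, 0, 0, 0, 0.5, 0, -0.24, -0.12, 0, 0, 0, 0.5]'

```text
time_s: 23.2
eef_pos: [0.4221, -0.0243, 0.3039]
eef_rot: [-0.001, 0.744, 0.668, -0.001]
wrist_force: [-0.8, 0.3, -0.2]
opening: 0.504
grasp_force: 0.0
```

```bash
python3 - <<'E'
from h import *
a=ctrl.camera("top"); b=ctrl.camera("side")
f=lambda im,x0,y0,x1,y1,s:cv2.resize(im[y0:y1,x0:x1,::-1],None,fx=s,fy=s,interpolation=cv2.INTER_CUBIC)
o=np.zeros((600,800,3),np.uint8); o[:600,:400]=f(b,330,150,430,300,4); o[:320,400:800]=f(a,310,110,430,206,400/120); o[320:600,400:800]=f(a,400,195,500,265,4)
cv2.imwrite("pics/fin.png",o)
E
```

```text
(no output)
```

View pics/fin.png

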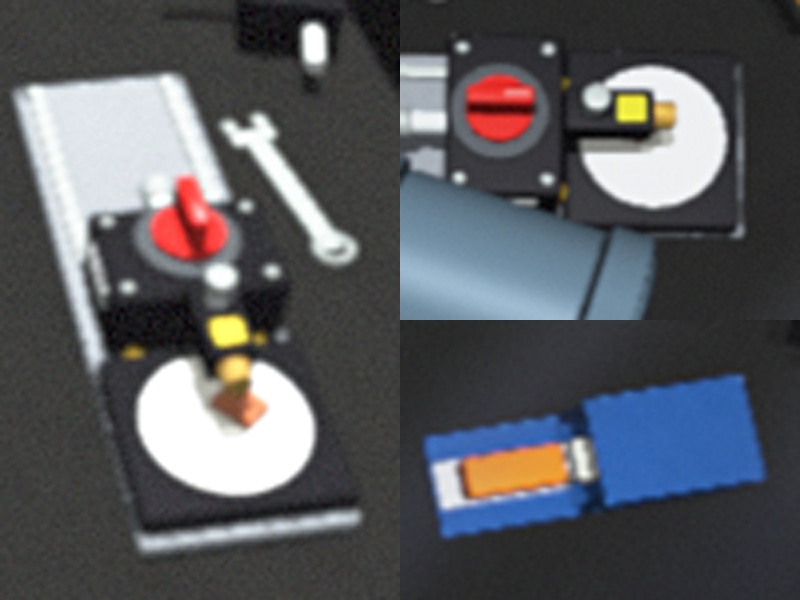

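The pointer faces the stage with the bar along the track, the carriage's front is at the stage edge (both at column ~359), and the gauge is home in the tray. Handing in.

```bash
python3 -c "
from bench import ctrl
print(ctrl.hand_in())"
```

```text
the job is handed in; nothing more can be done
None
```

The job is handed in, at about 23 s of the 64 s allowed: the gauge is stowed tip-first and released in the right-hand blue tray, the carriage is hard against the stage, and the clamp knob is turned clockwise to its end stop.

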